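Measure a small camera with the bench gauge

ROBOT

A 7-joint arm with a two-finger parallel gripper is mounted at the origin on the work surface. World frame = base frame: x ahead of the robot, y to its left, z up, the work surface at z = 0. Lengths are in mm, angles in rad, forces in N, time in s.
With the tool pointing down it reaches from about 425 to 950 mm from the base axis. Payload 4.7 kg.
Tool frame: the origin (TCP) lies on the centre line of the jaws, within the pads' length; the fingertips stand 25 mm ahead of it and the grasp point (between the pads) lies 6 mm ahead of it; z points along the fingers, y is the direction in which the jaws open and shut (so a half turn about z gives the same grasp; the last joint's range is limited). The gripper opens to 85 mm and grips with 20 to 120 N. Pads are 22 mm wide; open, the fingers measure 114 mm over their backs; the gripper's body (76 mm by 85 mm) begins 54 mm behind the grasp point. The pads swing forward as they close: fully open they stand 13 mm farther back than shut.
Start: joints at [-1.173, 0.469, -0.049, 1.532, 0.024, 1.141, -0.082], TCP at [279.386, 614.483, 256.335] pointing down, gripper open.
Joint ranges: [-2.59, 2.59], [-0.33, 1.99], [-1.39, 1.29], [0.1, 2.45], [-1.04, 4.18], [0.21, 1.99], [-2.66, 2.66]. Speed limits (rad/s): [2.57, 2.57, 3.14, 3.14, 3.14, 3.14, 3.14].

INTERFACE

Orientations are given as a unit quaternion [x, y, z, w].
In Python, from station import bot, ungrasp, clamp, ik, telemetry, get_image, spotter gives the robot as it stands. Calls block until the motion is done:
- bot.goto(position, orientation): joint-space move of the TCP to a pose.
- bot.move_linear(position, vel=150, rotation=None, contact_N=None): straight line of the TCP; rotation=None keeps the orientation; vel is the mean speed in mm/s. With contact_N (N) it stops when the force on the tool has changed by that much, and returns True; else False.
- bot.goto_joints(angles): joint-space move.
- ungrasp() and clamp(): open the fingers fully, or close them until they stop; the grip force is fixed at half the most.
- bot.pause(seconds).
- ik(position, orientation): joint angles nearest the present ones, or None.
- telemetry.read_state(): the state.
- get_image(name): name is "scene" or "top" or "wrist"; returns a dict with "pixels" (384x512x3 uint8, blue, green, red), "depth" (384x512 float32, mm along the optical axis (not along the pixel's ray), 0 where there is no reading), "fx", "fy", "cx", "cy" (pixels), "camera_from_world" (4x4, takes a point from world to camera coordinates). Camera axes: x right, y up, looking along -z (the intrinsics and any distortion apply to the point x, -y, -z); pixel columns grow to the right and rows downward; lengths in mm; the calibration is good to about 2 mm. A picture is of the moment at which its call begins.
A pose or a line that the arm cannot do raises bot.IKError and nothing moves.
- bot.close_job(): hands the job in, once; it reports no verdict.
Trained networks look in the newest picture that a camera, given by its name, has taken for a name from the list of things; names that differ only in an ending like _2 or _b are one class to them, and where a whole thing is asked for, a point or a joint stands for the part that bears it (a point fixed in the world has none). Each returns a list of dicts, best first, with "score" (0 to 1); they miss things now and then, are a little off and sometimes report something else, mostly with a low value. They report only what shows in the picture. A call takes as long as a camera call. They do not tell look-alikes from the thing itself.
- spotter.recognise(camera, query): "pixel" ([column, row] in pixels, amid what is visible of it).
The state is a dict: "t": time; "q": joint angles; "qvel": joint speeds; "tau": joint torques, N m; "eef_pos": TCP position; "orientation": TCP orientation; "contact_force": force on the tool from outside, world axes, zero at the start; "wrist_torque": the same for the moment, N m; "gripper_width": finger opening in mm.
Only numpy, scipy, OpenCV 4.12 (cv2) and the standard library are available. Lean on these libraries where they do the work, as an engineer would, in place of code of your own. Each camera call takes 0.05 s, during which the arm holds its last target.

TASK

Measure the width of the small red camera: take it out of its wooden rack and stand it upright on the bed of the grey bench gauge, squarely between the steel jaws with its long side running from jaw to jaw. Then slide the blue jaw gently shut on it until the needle comes to rest in the green part of the dial, never letting it run into the red, and leave it clamped like that. Leave the battery in the rack and the other things on the table where they are.

Things in the scene. Friction and masses are not known exactly. Their poses are not given: they have to be found in the camera images.
- camera: Small red camera, 33 mm (x, depth) by 62 mm (y, width, to be measured) by 45 mm tall; black lens plate on its -x face. Origin: centre of underside. It starts in the rack's front slot, where only its y ends can be gripped; between the jaws there is no room for fingers at those ends: put it down on the way and take it again by its x faces.
- rack: Fixed light wooden rack, 87 mm (x) by 64 mm (y). Floor 6 mm thick; three upright cheeks 52 mm tall, 8 mm thick, along y at x = -39.5, +7.5, +39.5 mm; slots open at both y ends. Camera slot 39 mm wide, centred at x = -16 mm; battery slot 24 mm wide, at x = +23.5 mm. Origin: centre of underside.
- battery: Black spare battery with a brass strip, 19 x 60 x 50 mm tall, standing in the rear slot of the rack; stays there. Origin: centre of its underside.
- gauge: Fixed grey bench gauge; bed 90 mm (x) by 300 mm (y), its top 14 mm above the table. Origin: centre of underside. Jaws face one another along y on the line x = 0: sprung anvil at +y, sliding jaw at -y, 36 mm wide, tops 65 mm above the table. Behind the anvil (y = 75 to 141 mm) a 66 mm square housing with the dial on top, 64 mm above the table.
- gauge_anvil: Steel anvil block, 36 mm (x) by 16 mm (y) by 50 mm. Origin: foot of its face that looks to -y, at the height of the bed; at rest at y = +45 mm of the gauge. Pushed, it gives up to 10 mm to +y against a spring (about 1.2 N at first, then 0.6 N per mm) and turns the needle.
- gauge_jaw: The sliding jaw: steel block 36 mm (x) by 16 mm (y) by 50 mm on a blue carriage. Origin: foot of its face that looks to +y, at the height of the bed. It slides along the gauge's y from y = -45 mm (fully open, gap to the anvil 90 mm) to y = 0, with a stiff drag of about 9 N, and stays where it is left. At the start it stands 0 to 10 mm from fully open.
- jaw_grip (a point): On the orange ribbed finger fin of the sliding jaw's carriage, 47 mm behind the jaw's face. The fin is 14 mm (gauge x) by 24 mm (gauge y), its top 73 mm above the table, the carriage's top around it 33 mm above the table. This point is in the middle of the fin, 59 mm above the table.
- gauge_needle (a joint): Black needle on the dial, in radians, 0.4 rad for each mm that the anvil is pushed: 0 when the anvil is untouched, green from 1.2 to 2.8 (anvil in by 3 to 7 mm), red from 3.4 to 4.0. Turns clockwise from above.
- lens: Bystander: black camera lens, 62 mm wide, 50 mm tall, upright. Origin: centre of its underside.
- jar: Bystander: glass jar with a steel lid, 72 mm wide, 85 mm tall. Origin: centre of its underside.
- figurine: Bystander: dark monkey figurine, 72 mm wide, about 106 mm tall. Origin: centre of its underside.
Mind the look-alikes: they are no part of the job. Of the things like the camera, leave any that is pink, purple or yellow; of the rest the larger one is meant.

How it is judged (in metres and radians):
On the way:
1. the camera stands upright on the gauge's bed between the open jaws, let go, the needle still short of the green (z of camera in the frame of gauge between 0.01 and 0.018 m and x of camera in the frame of gauge between -0.02 and 0.02 m and y of camera in the frame of gauge between -0.03 and 0.03 m and angle between camera's own z axis and vertical below 0.15 rad and angle between the y axis of camera and the y axis of gauge, either way round below 0.35 rad and contact force between the fingers and camera below 0.1 N and value of joint gauge_needle below 1 rad), for 0.2 s.
At the end, for the whole second after the job is handed in: The camera stands upright on the bed (within 0.1 rad), its width along the jaws' line (within 0.12 rad) and its middle within 13 mm of that line, at rest and clamped: both jaw and anvil press on it, and the needle stands in the green (1.2 to 2.8 rad) (z of camera in the frame of gauge between 0.01 and 0.018 m and x of camera in the frame of gauge between -0.013 and 0.013 m and angle between camera's own z axis and vertical below 0.1 rad and angle between the y axis of camera and the y axis of gauge, either way round below 0.12 rad and value of joint gauge_needle between 1.2 and 2.8 rad and contact force between each of gauge_jaw, gauge_anvil and camera above 0.5 N and linear speed of camera below 0.01 m/s); the robot touches nothing.
It fails at once if the needle runs into the red (the camera is squeezed too hard) (value of joint gauge_needle above 3.4 rad).
It fails at once if a bystander is moved by more than 30 mm (distance of any of lens, jar, figurine, battery from where it was at the start of the episode above 0.03 m).
It also fails if it takes over 67 s, if anything falls off the work surface, if the arm or the gripper's body presses on something with over 40 N, if the wrist force passes 120 N, or if a joint passes its speed limit or range.

## Working session

There is one attempt and no reset: what is moved stays moved. The work goes in short steps, each a Python script; the robot and the scene stay as the last script left them, time stands still between calls to the robot, and variables do not carry over. Pictures are saved under pics/ and viewed, and the job is handed in when it is done.

```bash
mkdir -p pics; ls; cat > h.py <<'E'
import numpy as np, cv2
from station import bot, ungrasp, clamp, ik, telemetry, get_image, spotter
def px2w(im,u,v,d=None,z=None):
    T=np.linalg.inv(im["camera_from_world"])
    r=np.array([(u-im["cx"])/im["fx"],-(v-im["cy"])/im["fy"],-1.0])
    if z is None:
        if d is None: d=im["depth"][int(round(v)),int(round(u))]
        return (T@np.append(r*d,1))[:3]
    o=T[:3,3]; dr=T[:3,:3]@r
    return o+dr*(z-o[2])/dr[2]
def cloud(im):
    T=np.linalg.inv(im["camera_from_world"]); d=im["depth"]
    v,u=np.mgrid[:d.shape[0],:d.shape[1]]
    P=np.stack([(u-im["cx"])/im["fx"]*d,-(v-im["cy"])/im["fy"]*d,-d],-1)
    return P@T[:3,:3].T+T[:3,3]
E
python3 - <<'E'
from h import *
print(telemetry.read_state()["t"])
for n in ["scene","top","wrist"]:
    im=get_image(n); cv2.imwrite(f"pics/a_{n}.png",im["pixels"]); np.save(f"a_{n}.npy",im,allow_pickle=True)
    print(n,im["fx"],im["fy"],im["cx"],im["cy"],{k:getattr(v,'shape',v) for k,v in im.items() if k not in("pixels","depth","fx","fy","cx","cy")}); print(im["camera_from_world"].round(3))
    for q in ["camera","rack","gauge","gauge_jaw","jaw_grip","gauge_anvil"]:
        if n!="wrist": print(q,[(np.round(r["pixel"],0),round(r["score"],2)) for r in spotter.recognise(n,q)][:5])
print(telemetry.read_state())
E
```

```text
pics
0.0
scene 383.28272648704194 383.28272648704194 254.55429152683814 190.86313028323013 {'camera_from_world': (4, 4)}
[[-3.610000e-01  9.330000e-01  2.000000e-03  2.340120e+02]
 [-8.200000e-01 -3.180000e-01  4.760000e-01  4.885200e+02]
 [ 4.450000e-01  1.700000e-01  8.790000e-01 -1.174968e+03]
 [ 0.000000e+00  0.000000e+00  0.000000e+00  1.000000e+00]]
camera [(array([322., 162.]), 0.8), (array([393., 214.]), 0.8), (array([306., 202.]), 0.72), (array([161., 136.]), 0.61), (array([352., 188.]), 0.57)]
rack [(array([350., 211.]), 0.86)]
gauge []
gauge_jaw [(array([158., 135.]), 0.89), (array([350., 213.]), 0.59)]
jaw_grip [(array([163., 134.]), 0.82)]
gauge_anvil [(array([210., 140.]), 0.49)]
top 388.951296952213 388.951296952213 252.74384431733225 194.93002694204665 {'camera_from_world': (4, 4)}
[[ 9.00000e-03 -1.00000e+00 -6.00000e-03 -4.56300e+00]
 [ 9.92000e-01  8.00000e-03  1.29000e-01 -6.07371e+02]
 [-1.29000e-01 -7.00000e-03  9.92000e-01 -8.82715e+02]
 [ 0.00000e+00  0.00000e+00  0.00000e+00  1.00000e+00]]
camera [(array([121., 256.]), 0.77), (array([124., 216.]), 0.74), (arr
[... 633 characters left out ...]

{'t': 0.75, 'q': array([-1.17290635,  0.46856306, -0.04863997,  1.53249344,  0.02409994,
        1.14099053, -0.08230882]), 'qvel': array([-0.00077137, -0.00011268, -0.00108485, -0.00105035,  0.00061411,
       -0.00120976, -0.00010606]), 'tau': array([ 4.01331308e-04, -5.10071039e+01, -4.63983533e-02, -2.37985826e+01,
        1.08838986e-02,  8.25319785e-04,  3.79660037e-06]), 'eef_pos': array([279.36216992, 614.49833361, 256.36268186]), 'orientation': array([ 2.11761193e-01,  9.77321437e-01,  6.91015673e-05, -1.62127039e-05]), 'contact_force': array([ 0.78060167, -0.19861665, -0.12061971]), 'wrist_torque': array([-0.01577516,  0.0295349 , -0.02567979]), 'gripper_width': 85.33315510725754}
```

View pics/a_scene.png

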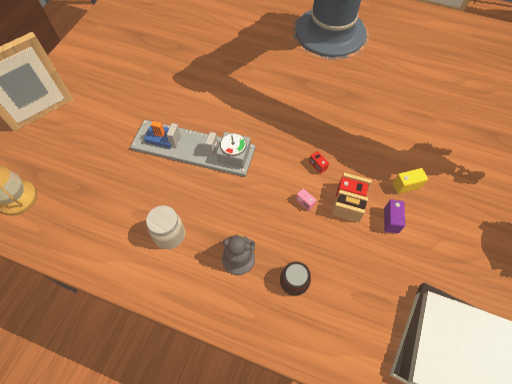

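View pics/a_top.png

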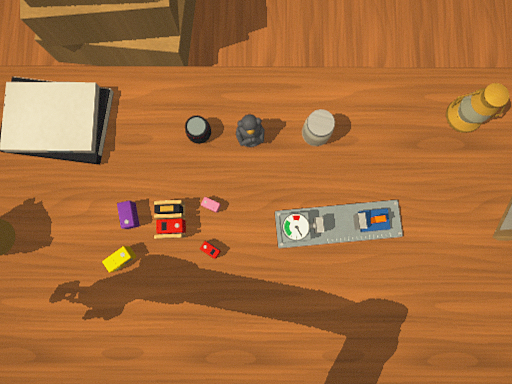

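The candidates in the top view are red in the rack (171,227), small red (210,249), pink (210,204), yellow (117,258) and purple (127,214). I choose the larger red one, which stands in the rack's front slot, and will check it in a close crop.

```bash
python3 - <<'E'
from h import *
im=np.load("a_top.npy",allow_pickle=True).item()
p=im["pixels"]
a=cv2.resize(p[180:280,95:235],None,fx=5,fy=5,interpolation=cv2.INTER_CUBIC); cv2.imwrite("pics/b_rack.png",a)
b=cv2.resize(p[190:255,270:410],None,fx=5,fy=5,interpolation=cv2.INTER_CUBIC); cv2.imwrite("pics/b_gauge.png",b)
C=cloud(im)
# table
print("table z", np.median(C[270:280,200:300,2]))
def rep(name,m):
    P=C[m]; print(name,m.sum(),"min",np.percentile(P,2,axis=0).round(1),"max",np.percentile(P,98,axis=0).round(1),"med",np.median(P,0).round(1))
    r=cv2.minAreaRect(P[:,:2].astype(np.float32)); print(r)
    return r
def box(u0,u1,v0,v1):
    m=np.zeros(C.shape[:2],bool); m[v0:v1,u0:u1]=True; return m
hsv=cv2.cvtColor(p,cv2.COLOR_BGR2HSV)
red=((hsv[...,0]<6)|(hsv[...,0]>174))&(hsv[...,1]>180)&(hsv[...,2]>90)
z=C[...,2]
rep("red rack",red&box(150,190,195,240))
rep("red rack top",red&box(150,190,195,240)&(z>45))
rep("red small",red&box(195,225,235,262))
rep("rack all",box(145,195,192,245)&(z>25))
rep("gauge bed",box(265,410,190,255)&(z>9)&(z<20))
rep("gauge >9",box(265,410,190,255)&(z>9))
rep("gauge >45",box(265,310,190,255)&(z>55))
rep("anvil >45",box(313,335,190,255)&(z>55))
rep("jaw >45",box(352,369,190,255)&(z>55))
rep("fin >45",box(369,395,190,255)&(z>60))
E
```

```text
table z 0.3726977178216657
red rack 331 min [517.6 163.7  14. ] max [548.  223.9  54.2] med [531.8 189.7  50.6]
((532.6551513671875, 197.95123291015625), (32.160823822021484, 69.27962493896484), 4.065914630889893)
red rack top 297 min [517.6 164.4  47.1] max [548.1 223.8  54.3] med [533.6 192.3  50.8]
((532.9013671875, 194.48731994628906), (32.160823822021484, 61.32756423950195), 4.065914630889893)
red small 148 min [461.   80.7  17.3] max [495.7 121.1  35. ] med [478.3 100.2  31.6]
((478.7945251464844, 101.30156707763672), (41.91413497924805, 22.700077056884766), 56.287296295166016)
rack all 1036 min [506.6 164.2  29.9] max [592.1 228.1  58.4] med [548.  195.8  51.6]
((543.9256591796875, 112.46859741210938), (243.89907836914062, 92.88130187988281), 85.73241424560547)
gauge bed 2880 min [ 492.9 -349.8   11.3] max [595.8 -58.5  18. ] med [ 543.9 -214.6   14.5]
((544.46484375, -205.01918029785156), (90.08550262451172, 300.0108947753906), 5.7842116355896)
gauge >9 4665 min [ 492.8 -347.3   11.5] max [593.4 -58.4  72.5] med [ 541.8 -203.    16. ]
((541.746337890625, -178.18240356445312), (90.08550262451172, 353.9591369628906), 5.7842116355896)
gauge >45 812 min [ 501.6 -127.6   55.9] max [563.8 -65.   67.2] med [533.3 -96.4  62.5]
((529.5848388671875, -66.1196517944336), (66.43726348876953, 130.129150390625), 7.137828350067139)
anvil >45 129 min [ 488.5 -160.1   57.4] max [556.7  -5.7 953.6] med [ 538.3 -151.2   65.4]
((523.5828247070312, -81.952880859375), (35.54705047607422, 164.0569305419922), 12.453035354614258)
jaw >45 132 min [ 514.5 -257.2   56.9] max [ 566.5 -150.9  405.5] med [ 548.4 -247.2   65.3]
((528.1591796875, -129.9145050048828), (35.35844039916992, 258.3771667480469), 9.896767616271973)
fin >45 85 min [ 488.5 -299.2   64.1] max [559.6  -5.7 953.6] med [ 552.5 -285.6   73.3]
((525.49169921875, -151.93682861328125), (15.377193450927734, 301.2999572753906), 11.258417129516602)
```

```bash
python3 - <<'E'
import cv2,numpy as np
a=cv2.imread("pics/b_rack.png");b=cv2.imread("pics/b_gauge.png")
b=cv2.copyMakeBorder(b,0,0,0,0,cv2.BORDER_CONSTANT)
c=np.vstack([a[:,:700],b[:, :700]]);c=cv2.resize(c,None,fx=.72,fy=.72);print(c.shape);cv2.imwrite("pics/b_both.png",c)
E
```

```text
(594, 504, 3)
```

View pics/b_both.png

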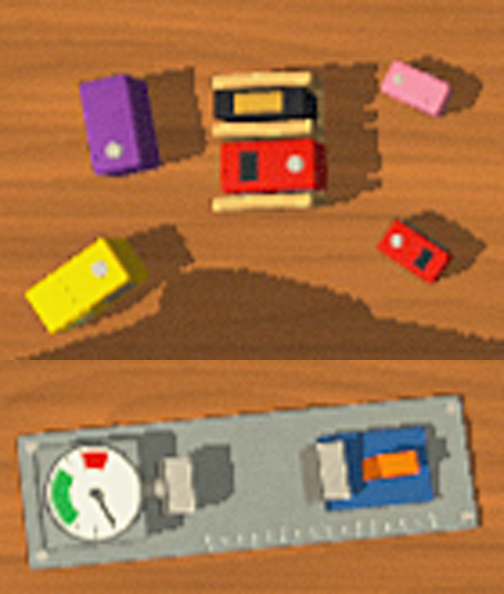

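The crop shows the larger red camera at about (171,227) in the front slot, clear of the look-alikes. The gauge's dial is on the left (+y) and its jaw on the right. Next I fit the poses with both cameras.

```bash
python3 - <<'E'
from h import *
from scipy import ndimage as nd
def rect(P):
    (c,s,a)=cv2.minAreaRect(P[:,:2].astype(np.float32)); return np.round(c,1),np.round(s,1),round(a,1)
def blob(m):
    l,n=nd.label(m); k=np.argmax(np.bincount(l.ravel())[1:])+1; return l==k
for n in ["top","scene"]:
    im=np.load(f"a_{n}.npy",allow_pickle=True).item(); C=cloud(im); z=C[...,2]; p=im["pixels"]
    hsv=cv2.cvtColor(p,cv2.COLOR_BGR2HSV)
    red=((hsv[...,0]<6)|(hsv[...,0]>174))&(hsv[...,1]>150)&(hsv[...,2]>60)
    X,Y=C[...,0],C[...,1]
    G=np.array([544.5,-205.]);yaw=np.radians(5.78);gx=np.array([np.cos(yaw),np.sin(yaw)]);gy=np.array([-gx[1],gx[0]])
    D=C[...,:2]-G; u=D@gx; v=D@gy
    print("==",n)
    for nm,m in dict(redtop=red&(z>47)&(z<56)&(abs(X-533)<30)&(abs(Y-195)<45),
      racktop=(z>46)&(z<57)&(abs(X-548)<60)&(abs(Y-195)<45),
      bed=(z>10)&(z<18)&(abs(u)<60)&(abs(v)<170),
      anvil=(z>60)&(z<70)&(abs(u)<30)&(v>38)&(v<66),
      jaw=(z>60)&(z<70)&(abs(u)<30)&(v<-28)&(v>-65),
      fin=(z>69)&(z<78)&(abs(u)<20)&(v<-60)&(v>-115),
      house=(z>58)&(z<70)&(abs(u)<50)&(v>70)&(v<150)).items():
        if m.sum()<10: print(nm,m.sum());continue
        m=blob(m); P=C[m]; print(nm,m.sum(),rect(P),"zmed",np.median(P[:,2]).round(1),"uv med",np.median(u[m]).round(1),np.median(v[m]).round(1), "v rng",np.percentile(v[m],[3,97]).round(1))
for psi in (90,95.8,5.8,-174.2,-90,-84.2):
    th=np.radians((psi+90)/2);q=[np.cos(th),np.sin(th),0,0]
    for pos in ([533,195,34],[533,195,200],[540,30,34],[544,-200,50],[552,-285,68]):
        j=ik(pos,q); print(psi,pos,None if j is None else np.round(j,2))
E
```

```text
== top
redtop 305 (array([532.9, 194.5]), array([32.1, 61.3]), 4.1) zmed 50.9 uv med 28.9 396.9 v rng [369.3 426.6]
racktop 486 (array([528.4, 196.3]), array([44.3, 64.8]), 0.7) zmed 51.1 uv med 24.9 399.7 v rng [369.8 429.1]
bed 2815 (array([ 544.5, -205. ]), array([ 90.1, 300. ]), 5.8) zmed 14.5 uv med -3.3 -9.4 v rng [-143.5  144.4]
anvil 114 (array([ 539.4, -151.6]), array([34.6, 16.4]), 3.9) zmed 65.3 uv med -0.4 53.1 v rng [45.9 61.2]
jaw 119 (array([ 549.4, -249.4]), array([34.6, 17.4]), 3.9) zmed 65.4 uv med -0.5 -43.8 v rng [-52.  -36.5]
fin 69 (array([ 552.7, -287.6]), array([23.3, 13.9]), 89.3) zmed 73.3 uv med -0.2 -83.2 v rng [-94.5 -72.4]
house 673 (array([533.4, -96.9]), array([65.2, 64.5]), 5.4) zmed 63.0 uv med 0.0 108.2 v rng [ 79.8 136.8]
== scene
redtop 294 (array([535.9, 193.7]), array([32.7, 61.3]), 3.1) zmed 51.4 uv med 34.8 396.6 v rng [368.6 426. ]
racktop 902 (array([551.2, 196.7]), array([89.3, 66.7]), 2.9) zmed 52.1 uv med 45.6 399.3 v rng [369.6 428.2]
bed 1936 (array([ 546.4, -206.4]), array([ 92.1, 301.5]), 5.6) zmed 14.2 uv med 22.3 -8.4 v rng [-144.9 
[... 1658 characters left out ...]
2, -285, 68] [-0.29  0.91  1.1   1.86 -0.96  1.03 -1.81]
-90 [533, 195, 34] [-0.77  0.62  0.46  1.99 -0.45  0.63 -1.58]
-90 [533, 195, 200] [-0.9   0.39  0.61  1.88 -0.28  0.95 -1.73]
-90 [540, 30, 34] [-0.5   0.6   0.48  2.05 -0.47  0.6  -1.26]
-90 [544, -200, 50] [-0.2   0.66  0.66  1.96 -0.6   0.72 -0.75]
-90 [552, -285, 68] [-0.24  0.83  0.98  1.86 -0.86  0.95 -0.42]
-84.2 [533, 195, 34] [-0.76  0.62  0.45  1.98 -0.44  0.63 -1.49]
-84.2 [533, 195, 200] [-0.88  0.39  0.59  1.88 -0.26  0.95 -1.64]
-84.2 [540, 30, 34] [-0.49  0.6   0.47  2.05 -0.47  0.6  -1.17]
-84.2 [544, -200, 50] [-0.2   0.66  0.66  1.96 -0.6   0.72 -0.65]
-84.2 [552, -285, 68] [-0.24  0.82  0.98  1.86 -0.85  0.94 -0.33]
```

```bash
cat >> h.py <<'E'
def quat(psi):
    th=np.radians((psi+90)/2); return [np.cos(th),np.sin(th),0,0]
def st(msg=""):
    s=telemetry.read_state(); print(msg,"t",round(s["t"],2),"pos",s["eef_pos"].round(1),"F",s["contact_force"].round(1),"w",round(s["gripper_width"],1)); return s
G=np.array([545.4,-205.7]); YAW=5.7
_g=np.radians(YAW); GX=np.array([np.cos(_g),np.sin(_g)]); GY=np.array([-GX[1],GX[0]])
def gw(u,v,z): return [*(G+u*GX+v*GY),z]
E
python3 - <<'E'
from h import *
q=quat(93)
bot.goto([534.5,194.1,150],q); st("above")
im=get_image("wrist"); cv2.imwrite("pics/c_wrist.png",im["pixels"])
C=cloud(im); hsv=cv2.cvtColor(im["pixels"],cv2.COLOR_BGR2HSV)
red=((hsv[...,0]<6)|(hsv[...,0]>174))&(hsv[...,1]>150)&(hsv[...,2]>60)&(C[...,2]>46)&(C[...,2]<58)
from scipy import ndimage as nd
l,n=nd.label(red);
if n:
    k=np.argmax(np.bincount(l.ravel())[1:])+1; P=C[l==k]; print(len(P),cv2.minAreaRect(P[:,:2].astype(np.float32)),np.median(P[:,2]))
E
```

```text
above t 2.58 pos [534.4 195.5 150.2] F [-0.3 -0.3 -0.8] w 85.7
2274 ((533.0737915039062, 194.74557495117188), (32.83580017089844, 61.258750915527344), 3.5296945571899414) 51.2997680216949
```

View pics/c_wrist.png

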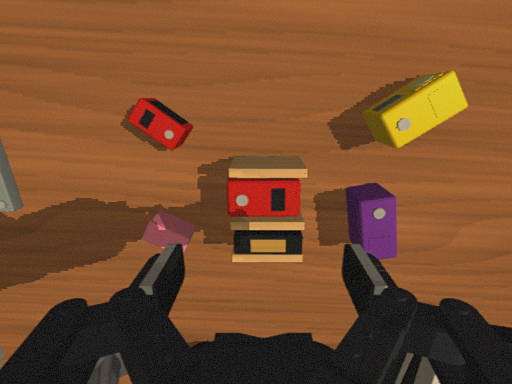

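The wrist view shows the camera at (264,197), centred between the fingers, with the purple look-alike at (372,220). I check the finger clearance to purple and pink, then grasp.

```bash
python3 - <<'E'
from h import *
C=cloud(np.load("a_top.npy",allow_pickle=True).item()); z=C[...,2]
for nm,(a,b,c,d) in dict(purple=(112,145,195,235),pink=(197,225,192,215)).items():
    P=C[c:d,a:b].reshape(-1,3);P=P[(P[:,2]>8)&(P[:,2]<70)]; print(nm,np.percentile(P,1,axis=0).round(0),np.percentile(P,99,axis=0).round(0))
q=quat(93.4); p=[533.6,194.7]
r=bot.move_linear([*p,39],vel=80,rotation=q,contact_N=12); st(f"down {r}")
if not r:
    clamp(); s=st("clamped")
E
```

```text
purple [528. 278.   9.] [591. 318.  49.]
pink [570.  82.  13.] [603. 124.  34.]
down False t 4.17 pos [534.  194.8  39.5] F [ 0.3 -0.  -0. ] w 85.5
clamped t 4.51 pos [534.2 194.9  39.6] F [-0.9 -0.   4.9] w 60.9
```

```bash
python3 - <<'E'
from h import *
bot.move_linear([534,194.8,120],vel=120); s=st("lifted")
bot.goto([545,15,100],quat(95.7)); st("carry")
bot.move_linear([545,15,50],vel=120)
r=bot.move_linear([545,15,31],vel=30,contact_N=4); st(f"placed {r}")
ungrasp(); st("open")
bot.move_linear([545,15,110],vel=150)
bot.goto([545,15,150],quat(5.7)); st("above turn")
for n in ("wrist","top"):
    im=get_image(n); cv2.imwrite(f"pics/d_{n}.png",im["pixels"])
    C=cloud(im); hsv=cv2.cvtColor(im["pixels"],cv2.COLOR_BGR2HSV)
    red=((hsv[...,0]<6)|(hsv[...,0]>174))&(hsv[...,1]>150)&(hsv[...,2]>60)&(C[...,2]>38)&(C[...,2]<52)&(abs(C[...,1]-15)<60)
    from scipy import ndimage as nd
    l,k=nd.label(red)
    if k:
        k=np.argmax(np.bincount(l.ravel())[1:])+1; P=C[l==k]; print(n,len(P),cv2.minAreaRect(P[:,:2].astype(np.float32)),np.median(P[:,2]))
E
```

```text
lifted t 5.33 pos [533.3 194.5 119.3] F [ 0.1  0.1 -1.2] w 61.5
carry t 6.08 pos [544.8  15.4  99.4] F [ 0.3  0.3 -0.8] w 61.3
placed True t 7.2 pos [545.   14.9  33.6] F [ 0.1 -0.3  4.2] w 61.2
open t 7.57 pos [544.1  15.   32.9] F [0.7 0.6 0.1] w 85.5
above turn t 9.47 pos [544.6  15.  149.3] F [-0.6 -0.1  0.9] w 85.1
wrist 2161 ((544.873291015625, 14.280553817749023), (32.90926742553711, 61.902164459228516), 5.918203353881836) 45.407342031145106
```

View pics/d_wrist.png

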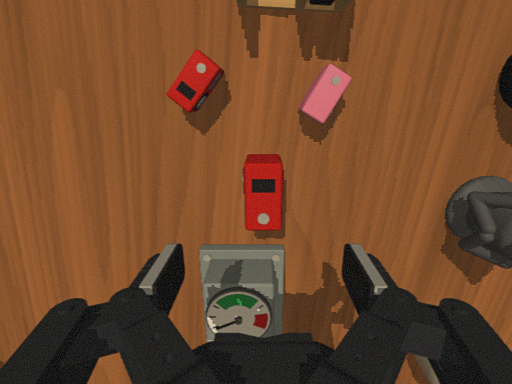

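View pics/d_top.png

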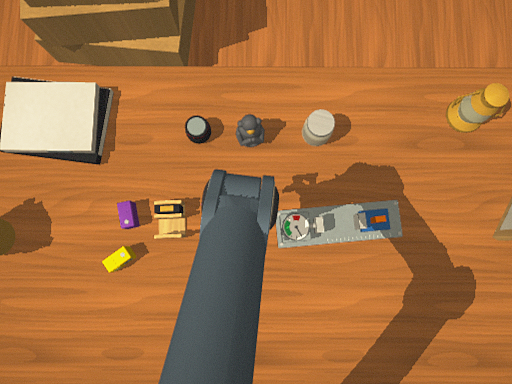

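The wrist view shows the camera standing upright at (263,192), aligned with the gauge and centred. I regrip it by its x faces and carry it to the gauge.

```bash
python3 - <<'E'
from h import *
q=quat(5.8)
bot.move_linear([545,14.3,70],vel=150,rotation=q)
r=bot.move_linear([545,14.3,34],vel=70,contact_N=10); st(f"down {r}")
clamp(); s=st("clamped")
if 25<s["gripper_width"]<40:
    bot.move_linear([545,14.3,150],vel=130); st("lift")
    bot.goto(gw(0,4,150),quat(YAW)); st("over gauge")
    for n in ("wrist","top","scene"):
        im=get_image(n); cv2.imwrite(f"pics/e_{n}.png",im["pixels"]); np.save(f"e_{n}.npy",im,allow_pickle=True)
E
```

```text
down False t 10.92 pos [545.   14.2  33.8] F [0.  0.4 0.4] w 85.5
clamped t 11.45 pos [545.4  14.3  34.4] F [0.4 0.  3.7] w 32.1
lift t 12.49 pos [544.3  14.4 149.2] F [-0.9 -0.4 -2. ] w 32.6
over gauge t 13.36 pos [ 545.3 -199.7  149.3] F [ 0.3  0.3 -1.5] w 31.9
```

```bash
python3 - <<'E'
from h import *
a=cv2.imread("pics/e_wrist.png");b=cv2.imread("pics/e_top.png")[150:342,256:512];c=cv2.imread("pics/e_scene.png")[60:252,80:336]
cv2.imwrite("pics/e_all.png",np.hstack([a,np.vstack([b,c])]))
im=np.load("e_wrist.npy",allow_pickle=True).item(); C=cloud(im); D=C[...,:2]-G; u=D@GX; v=D@GY; z=C[...,2]
for nm,m in dict(anvil=(z>60)&(z<70)&(abs(u)<30)&(v>38)&(v<68),jaw=(z>60)&(z<70)&(abs(u)<30)&(v<-28)&(v>-65),fin=(z>69)&(z<78)&(abs(u)<20)&(v<-60)&(v>-115),house=(z>55)&(z<70)&(abs(u)<50)&(v>68)&(v<150),bed=(z>10)&(z<18)&(abs(u)<60)&(abs(v)<170)).items():
    if m.sum()>9: print(nm,m.sum(),"u",np.percentile(u[m],[2,50,98]).round(1),"v",np.percentile(v[m],[2,50,98]).round(1),"z",np.median(z[m]).round(1))
E
```

```text
anvil 1080 u [-18.8  -1.7  15.3] v [46.1 54.1 61.4] z 65.4
house 9614 u [-32.9  -1.6  29.4] v [ 77.1 110.  139.4] z 63.2
bed 8120 u [-45.9  -2.4  42.2] v [-38.7  33.1 141.2] z 14.5
```

View pics/e_all.png

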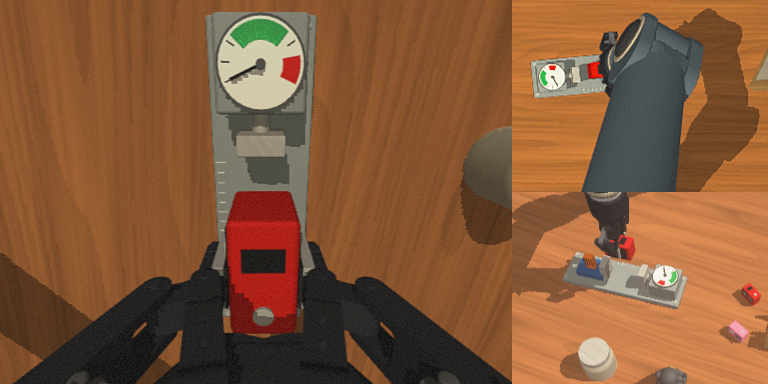

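The wrist view shows the gauge head-on: needle at rest, dial at (260,62), anvil at (260,140). The wrist puts the gauge about 1.7 mm to −x of my average, in agreement with the top camera. I correct for that and lower the camera.

```bash
sed -i 's/^G=.*YAW=5.7/G=np.array([544.0,-205.0]); YAW=5.7/' h.py; python3 - <<'E'
from h import *
bot.move_linear(gw(0,4,150),vel=100,rotation=quat(YAW)); st("al")
bot.move_linear(gw(0,4,62),vel=90); st("62")
r=bot.move_linear(gw(0,4,44),vel=25,contact_N=4); st(f"placed {r}")
ungrasp(); bot.pause(.3); st("open")
bot.move_linear(gw(0,4,150),vel=120); st("up")
bot.pause(.2)
im=get_image("wrist"); cv2.imwrite("pics/f_wrist.png",im["pixels"]); np.save("f_wrist.npy",im,allow_pickle=True)
im=get_image("scene"); cv2.imwrite("pics/f_scene.png",im["pixels"])
E
python3 - <<'E'
from h import *
from scipy import ndimage as nd
a=cv2.imread("pics/f_wrist.png");c=cv2.imread("pics/f_scene.png")[90:186,100:228];c=cv2.resize(c,None,fx=2,fy=2)
cv2.imwrite("pics/f_all.png",np.hstack([a,np.vstack([c,c*0])]))
im=np.load("f_wrist.npy",allow_pickle=True).item(); C=cloud(im); D=C[...,:2]-G; u=D@GX; v=D@GY; z=C[...,2]
hsv=cv2.cvtColor(im["pixels"],cv2.COLOR_BGR2HSV)
red=((hsv[...,0]<6)|(hsv[...,0]>174))&(hsv[...,1]>150)&(hsv[...,2]>60)&(z>52)&(z<66)&(v<45)
l,k=nd.label(red); k=np.argmax(np.bincount(l.ravel())[1:])+1
P=np.stack([u,v],-1)[l==k]; print("cam",len(P),cv2.minAreaRect(P.astype(np.float32)),np.median(z[l==k]))
for nm,m in dict(anvil=(z>60)&(z<70)&(abs(u)<30)&(v>38)&(v<68),jaw=(z>60)&(z<70)&(abs(u)<30)&(v<-28)&(v>-65),fin=(z>69)&(z<78)&(abs(u)<20)&(v<-60)&(v>-115),house=(z>55)&(z<70)&(abs(u)<50)&(v>68)&(v<150),bed=(z>10)&(z<18)&(abs(u)<60)&(abs(v)<170)).items():
    if m.sum()>9: print(nm,m.sum(),"u",np.percentile(u[m],[2,50,98]).round(1),"v",np.percentile(v[m],[2,50,98]).round(1),"z",np.median(z[m]).round(1))
E
```

```text
al t 13.76 pos [ 543.7 -200.1  150. ] F [ 0.2 -0.3 -1.1] w 32.5
62 t 14.88 pos [ 544.1 -201.3   62.6] F [ 0.1  0.9 -1.1] w 32.2
placed True t 15.44 pos [ 543.7 -200.9   48.4] F [ 0.  -0.1  3.9] w 32.5
open t 16.31 pos [ 543.  -200.6   47.9] F [ 0.4 -0.7  0.7] w 85.2
up t 17.31 pos [ 543.1 -200.7  149.3] F [0.2 0.1 0.3] w 85.5
cam 2421 ((0.33770275115966797, 4.7728118896484375), (32.88080596923828, 61.00755310058594), 0.7276158928871155) 59.42257235802077
anvil 1120 u [-17.4  -0.5  16.5] v [44.9 53.1 60.6] z 65.5
jaw 832 u [-18.1  -0.5  17. ] v [-52.1 -43.1 -36.6] z 65.3
fin 413 u [-7.4 -0.5  6.4] v [-94.3 -81.6 -71.6] z 73.3
house 9663 u [-31.6  -0.4  30.8] v [ 76.6 109.2 138.6] z 63.2
bed 11060 u [-44.6   8.2  43.5] v [-144.1    5.1  137. ] z 14.5
```

View pics/f_all.png

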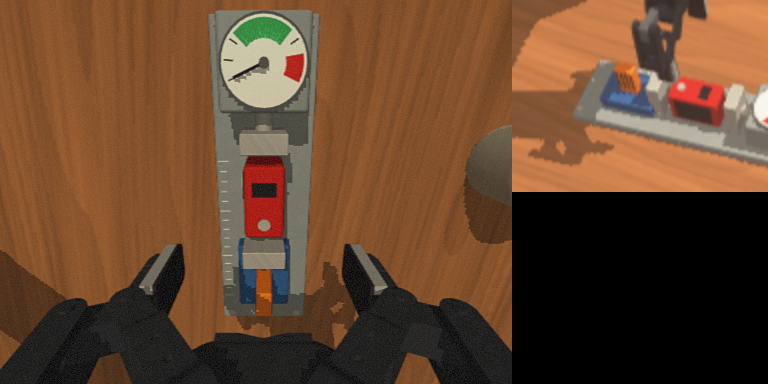

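The wrist view shows the camera standing let go between the jaws at (264,195), u 0.3 mm, v 4.8 mm, yaw 0.7°, top at z 59.4. The needle is at zero and the fin is at (264,288). I grip the fin and slide it most of the way.

```bash
python3 - <<'E'
from h import *
q=quat(YAW)
bot.goto(gw(-.3,-83,140),q); st("above fin")
r=bot.move_linear(gw(-.3,-83,68),vel=80,contact_N=10); st(f"down {r}")
if not r:
    clamp(); s=st("clamped")
    if 10<s["gripper_width"]<20:
        r=bot.move_linear(gw(-.3,-83+18,68),vel=20); s=st("slid 18")
        print("v",(s["eef_pos"][:2]-G)@GY)
for n in ("wrist","top","scene"):
    im=get_image(n); cv2.imwrite(f"pics/g_{n}.png",im["pixels"]); np.save(f"g_{n}.npy",im,allow_pickle=True)
a=cv2.imread("pics/g_wrist.png");b=cv2.imread("pics/g_top.png")[180:276,270:398];c=cv2.imread("pics/g_scene.png")[90:186,130:258]
cv2.imwrite("pics/g_all.png",np.hstack([a,cv2.resize(np.vstack([b,c]),None,fx=2,fy=2)]))
E
```

```text
above fin t 18.05 pos [ 551.3 -289.3  139.5] F [0.6 1.3 0.6] w 85.7
down False t 19.1 pos [ 552.3 -287.9   68.5] F [-0.7  0.2  0.5] w 85.6
clamped t 19.75 pos [ 552.2 -287.6   68.2] F [-0.7  0.5  1.8] w 13.3
slid 18 t 20.8 pos [ 550.7 -273.6   68.3] F [ 4.  -8.3 -4.1] w 12.9
v -68.95855082506884
```

View pics/g_all.png

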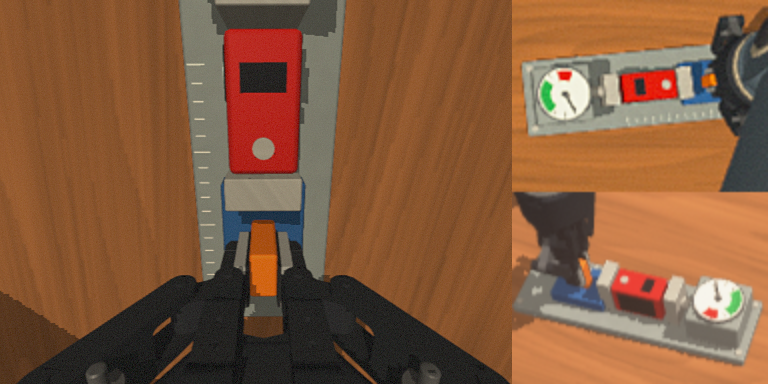

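The wrist and top views show the jaw almost at the camera, the camera not yet on the anvil, and the needle at zero. I build a needle reader that rectifies the dial plane and continue in small steps.

```bash
cat >> h.py <<'E'
def dial(im,s=4,R=34,z=64):
    # rectified: columns = gauge u, rows = -v, viewed from above
    T=im["camera_from_world"]; n=2*R*s
    r,c=np.mgrid[:n,:n]; uu=(c-n/2)/s; vv=108-(r-n/2)/s
    W=G+uu[...,None]*GX+vv[...,None]*GY
    P=np.concatenate([W,np.full(uu.shape+(1,),z,float),np.ones(uu.shape+(1,))],-1)@T.T
    x=P[...,0]/-P[...,2]*im["fx"]+im["cx"]; y=-P[...,1]/-P[...,2]*im["fy"]+im["cy"]
    return cv2.remap(im["pixels"],x.astype(np.float32),y.astype(np.float32),cv2.INTER_CUBIC)
def needle(D,s=4,R=34):
    g=D.max(2).astype(np.float32); n=2*R*s
    # recentre on white/colour disc
    m=(g>140).astype(np.uint8); 
    cs,_=cv2.findContours(m,cv2.RETR_EXTERNAL,cv2.CHAIN_APPROX_NONE); c=max(cs,key=cv2.contourArea)
    (cx,cy),rr=cv2.minEnclosingCircle(c)
    best=[]
    for a in np.arange(0,2*np.pi,.02):
        rad=np.linspace(6,17,25)*s
        best.append(cv2.remap(g,(cx+rad*np.sin(a)).astype(np.float32)[None],(cy-rad*np.cos(a)).astype(np.float32)[None],cv2.INTER_LINEAR).mean())
    b=np.array(best); k=int(b.argmin()); return k*.02,b.min(),np.median(b),rr/s   # clockwise angle from +v
E
python3 - <<'E'
from h import *
L=[]
for f in ("a_top","a_scene","g_top","g_scene"):
    im=np.load(f+".npy",allow_pickle=True).item(); D=dial(im); print(f,needle(D)); L.append(D)
cv2.imwrite("pics/h_dial.png",np.vstack([np.hstack(L[:2]),np.hstack(L[2:])]))
E
```

```text
a_top (4.2, np.float32(113.96473), np.float32(242.39601), 47.90650939941406)
a_scene (4.1, np.float32(139.77774), np.float32(240.08281), 47.90650939941406)
g_top (4.2, np.float32(113.940315), np.float32(241.73305), 47.90650939941406)
g_scene (4.1, np.float32(141.41942), np.float32(240.7607), 47.90650939941406)
```

View pics/h_dial.png

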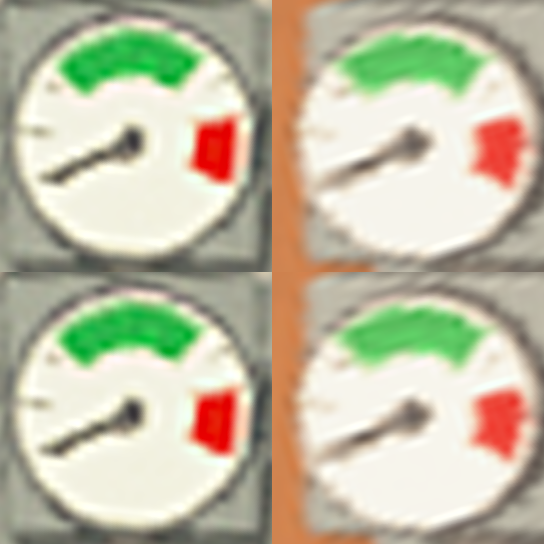

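```bash
cat > step.py <<'E'
from h import *
Z=4.2
def rd():
    im=get_image("top"); D=dial(im); a=needle(D); return ((a[0]-Z+np.pi)%(2*np.pi)-np.pi),a[1],D
tv=-65.
while tv<-54:
    tv+=1.5
    bot.move_linear(gw(-.3,tv,68),vel=8); bot.pause(.2)
    n,c,D=rd(); s=telemetry.read_state(); v=(s["eef_pos"][:2]-G)@GY
    print(f"t {s['t']:.1f} target {tv} v {v:.1f} needle {n:.2f} dark {c:.0f} F {s['contact_force'].round(1)}")
    if n>1.5: break
cv2.imwrite("pics/i_dial.png",D); cv2.imwrite("pics/i_wrist.png",get_image("wrist")["pixels"])
E
python3 step.py
```

```text
t 21.5 target -63.5 v -67.6 needle 0.02 dark 114 F [ 2.9 -8.5 -3.7]
t 22.1 target -62.0 v -66.1 needle 0.02 dark 114 F [ 2.2 -9.6 -3.9]
t 22.7 target -60.5 v -64.6 needle 0.00 dark 113 F [ 3.4 -8.9 -3.2]
t 23.3 target -59.0 v -63.2 needle 0.02 dark 116 F [ 2.8 -8.8 -3.6]
t 23.9 target -57.5 v -62.4 needle 0.30 dark 108 F [  3.  -11.4  -5.4]
t 24.4 target -56.0 v -61.3 needle 0.72 dark 112 F [  5.1 -11.5  -5.4]
t 25.0 target -54.5 v -60.1 needle 1.22 dark 106 F [  3.8 -12.3  -6.8]
t 25.6 target -53.0 v -59.1 needle 1.64 dark 100 F [  4.6 -13.1  -7.4]
```

View pics/i_dial.png

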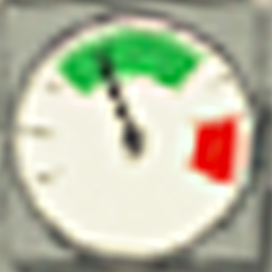

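View pics/i_wrist.png

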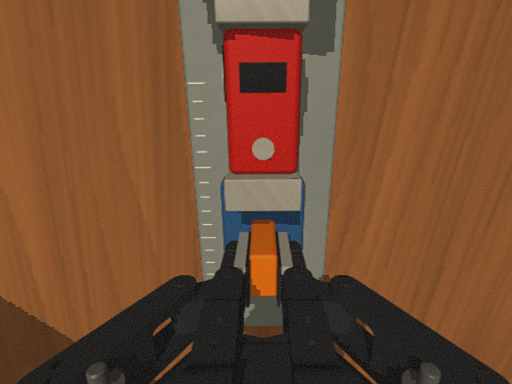

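The dial shows the needle at about 1.6 rad, inside the green, and the wrist view shows the camera held square between jaw and anvil. I go a touch further, relax the arm's load, open and retreat.

```bash
python3 - <<'E'
from h import *
Z=4.2
def rd(msg):
    im=get_image("top"); D=dial(im); a=needle(D); s=telemetry.read_state()
    n=((a[0]-Z+np.pi)%(2*np.pi)-np.pi)
    print(msg,f"t {s['t']:.1f} v {(s['eef_pos'][:2]-G)@GY:.1f} needle {n:.2f} F {s['contact_force'].round(1)} w {s['gripper_width']:.1f}"); return n,s
tv=-52.
bot.move_linear(gw(-.3,tv,68),vel=8); bot.pause(.2); n,s=rd("fwd")
while tv>-59.5:
    tv-=1.5
    bot.move_linear(gw(-.3,tv,68),vel=15); bot.pause(.1); n,s=rd(f"relax {tv}")
    if s["contact_force"][1]>-2.5 or n<1.5: break
ungrasp(); bot.pause(.3); rd("open")
E
```

```text
fwd t 26.2 v -58.4 needle 1.98 F [  4.9 -12.3  -7.6] w 13.0
relax -53.5 t 26.6 v -58.4 needle 1.98 F [  3.3 -10.9  -4.7] w 13.1
relax -55.0 t 27.0 v -58.5 needle 1.96 F [ 2.5 -6.9 -2.5] w 13.0
relax -56.5 t 27.4 v -58.5 needle 1.96 F [ 2.7 -5.2 -2.2] w 13.1
relax -58.0 t 27.8 v -58.5 needle 1.96 F [ 2.  -3.4  1.9] w 13.2
relax -59.5 t 28.2 v -58.6 needle 1.94 F [ 1.  -0.9  5.1] w 13.1
open t 29.2 v -59.5 needle 1.96 F [-0.7 -0.1 -0.8] w 85.3
```

```bash
python3 - <<'E'
from h import *
from scipy import ndimage as nd
bot.move_linear(gw(-.3,-59.5,160),vel=100); st("up")
bot.goto(gw(0,-25,190),quat(YAW)); bot.pause(.3); st()
im=get_image("wrist"); w=im["pixels"]; C=cloud(im); D=C[...,:2]-G; u=D@GX; v=D@GY; z=C[...,2]
hsv=cv2.cvtColor(w,cv2.COLOR_BGR2HSV)
red=((hsv[...,0]<6)|(hsv[...,0]>174))&(hsv[...,1]>150)&(hsv[...,2]>60)&(z>52)&(z<66)&(v<60)
l,k=nd.label(red); k=np.argmax(np.bincount(l.ravel())[1:])+1
P=np.stack([u,v],-1)[l==k]; print("cam",len(P),cv2.minAreaRect(P.astype(np.float32)),"z top",np.percentile(z[l==k],[5,50,95]))
for nm,m in dict(anvil=(z>62)&(z<70)&(abs(u)<30)&(v>45)&(v<70),jaw=(z>62)&(z<70)&(abs(u)<30)&(v<-8)&(v>-32)).items(): print(nm,np.percentile(v[m],[2,98]))
t=get_image("top");s=get_image("scene")
Dt,Ds=dial(t),dial(s); print("needle",(needle(Dt)[0]-4.2)%(2*np.pi),(needle(Ds)[0]-4.1)%(2*np.pi))
cv2.imwrite("pics/j_all.png",np.hstack([w,np.vstack([cv2.resize(x,(192,192)) for x in (Dt,Ds)])]))
cv2.imwrite("pics/j_scene.png",s["pixels"])
E
```

```text
up t 30.3 pos [ 549.2 -263.9  159.3] F [ 0.3  0.5 -0.4] w 85.5
 t 30.9 pos [ 545.9 -230.6  189.2] F [ 0.3  0.5 -0. ] w 85.2
cam 2060 ((0.29498767852783203, 18.56346893310547), (32.859371185302734, 59.99753189086914), 0.5593963861465454) z top [57.98751593 59.41387612 60.59126904]
anvil [49.36807912 65.04401543]
jaw [-27.57042395 -12.61156144]
needle 1.96 2.1400000000000006
```

View pics/j_all.png

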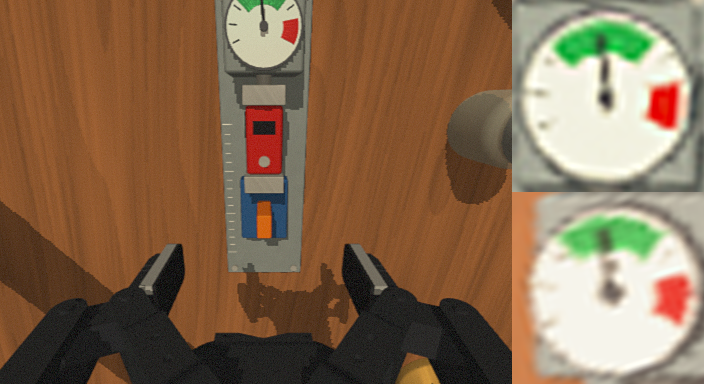

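View pics/j_scene.png

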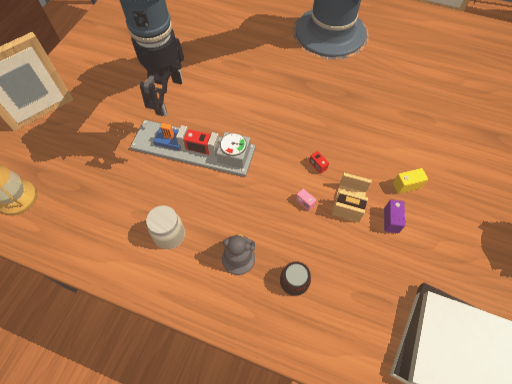

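The pictures show the needle in mid-green at about 2.0 rad and the camera clamped square at (264,140) in the wrist view. The battery is still in the rack at (351,202) in the scene view, the bystanders look unmoved, and the robot is clear. I hand the job in.

```bash
python3 -c "
from h import *
bot.close_job()"
```

```text
the job is handed in; nothing more can be done
```

The red camera is clamped in the bench gauge with the needle at about 2.0 rad, the middle of the green, and I handed the job in. No verdict comes back, so this rests on my own checks.

- **What I did:** I took the larger red camera out of the rack by its ends and set it down on the table. Then I took it by its x faces and stood it between the open jaws, and let go with the needle at 0. I gripped the fin, slid the jaw shut in small steps while reading the needle, eased off the arm's load, let go and moved the arm clear.
- **Needle:** the last readings were 1.96 rad in the top view and 2.14 rad in the scene view. It never read above these, well short of the red.
- **Camera pose:** it is 0.3 mm off the jaws' line and turned 0.6°. Its top is at 59.4 mm, as expected for standing upright on the bed.
- **Surroundings:** in the last scene picture the battery is still in the rack and the bystanders look unmoved. I judged this by eye and did not measure it. The clock stood at about 31 s of the 67 s allowed.
- **Disagreements:** the scene camera put the gauge about 2 mm away from where the top and wrist cameras did; I used the latter. The final wrist fit gave the camera's width as 60.0 mm, against 62 mm nominal. The jaw-to-anvil gap in the same picture came to about 62 mm.

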